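# Put the dry objectives away in their caddy

### The job

Put the four microscope objectives with red, yellow, green and blue rings into the grey caddy, each standing upright, nose up, on the floor of the cup of its own colour. They are delicate optics: set them down gently, do not drop them. Leave the two immersion objectives, with black and white rings, standing where they are on the mat.

Things in the scene. Friction and masses are not known exactly. Their poses are not given: they have to be found in the camera images.
- red_objective_center (a point): Microscope objective with a red ring, loose, standing on its wide end on the mat: a round upright steel barrel 34 mm in diameter and 40 mm tall with dark grooves near its foot, above it a red conical shoulder 9 mm high narrowing to 20 mm, and a steel nose 17 mm in diameter; 58 mm tall in all, about 0.15 kg. The point is its centre, 29 mm above its underside; z is up along its axis, yaw does not matter. Grip it by the barrel.
- yellow_objective_center (a point): Microscope objective with a yellow ring, loose, standing on its wide end on the mat: a round upright steel barrel 34 mm in diameter and 40 mm tall with dark grooves near its foot, above it a yellow conical shoulder 9 mm high narrowing to 20 mm, and a steel nose 17 mm in diameter; 58 mm tall in all, about 0.15 kg. The point is its centre, 29 mm above its underside; z is up along its axis, yaw does not matter. Grip it by the barrel.
- green_objective_center (a point): Microscope objective with a green ring, loose, standing on its wide end on the mat: a round upright steel barrel 34 mm in diameter and 40 mm tall with dark grooves near its foot, above it a green conical shoulder 9 mm high narrowing to 20 mm, and a steel nose 17 mm in diameter; 58 mm tall in all, about 0.15 kg. The point is its centre, 29 mm above its underside; z is up along its axis, yaw does not matter. Grip it by the barrel.
- blue_objective_center (a point): Microscope objective with a blue ring, loose, standing on its wide end on the mat: a round upright steel barrel 34 mm in diameter and 40 mm tall with dark grooves near its foot, above it a blue conical shoulder 9 mm high narrowing to 20 mm, and a steel nose 17 mm in diameter; 58 mm tall in all, about 0.15 kg. The point is its centre, 29 mm above its underside; z is up along its axis, yaw does not matter. Grip it by the barrel.
- black_objective_center (a point): Look-alike: immersion objective with a black ring, same shape and size as the others (34 mm diameter, 58 mm tall) but with a black conical shoulder; loose, standing on the mat among the others. It has no cup and stays where it is. The point is its centre, 29 mm above its underside; z is up.
- white_objective_center (a point): Look-alike: immersion objective with a white ring, same shape and size as the others (34 mm diameter, 58 mm tall) but with a white conical shoulder; loose, standing on the mat among the others. It has no cup and stays where it is. The point is its centre, 29 mm above its underside; z is up.
- red_cup_floor (a point): Red shallow round cup, fixed in the grey square caddy: inside diameter 50 mm, outside 58 mm, its rim 6 mm above its inner floor. The point is the centre of its inner floor (about 7 mm above the table), z is up; a standing objective has its centre 29 mm above this point. The caddy is a fixed 190 mm square tray with a rim 14 mm above the table; the four cups stand in it in a square, centres 84 mm apart, in any arrangement of colours.
- yellow_cup_floor (a point): Yellow shallow round cup, fixed in the grey square caddy: inside diameter 50 mm, outside 58 mm, its rim 6 mm above its inner floor. The point is the centre of its inner floor (about 7 mm above the table), z is up; a standing objective has its centre 29 mm above this point. The caddy is a fixed 190 mm square tray with a rim 14 mm above the table; the four cups stand in it in a square, centres 84 mm apart, in any arrangement of colours.
- green_cup_floor (a point): Green shallow round cup, fixed in the grey square caddy: inside diameter 50 mm, outside 58 mm, its rim 6 mm above its inner floor. The point is the centre of its inner floor (about 7 mm above the table), z is up; a standing objective has its centre 29 mm above this point. The caddy is a fixed 190 mm square tray with a rim 14 mm above the table; the four cups stand in it in a square, centres 84 mm apart, in any arrangement of colours.
- blue_cup_floor (a point): Blue shallow round cup, fixed in the grey square caddy: inside diameter 50 mm, outside 58 mm, its rim 6 mm above its inner floor. The point is the centre of its inner floor (about 7 mm above the table), z is up; a standing objective has its centre 29 mm above this point. The caddy is a fixed 190 mm square tray with a rim 14 mm above the table; the four cups stand in it in a square, centres 84 mm apart, in any arrangement of colours.
Mind the look-alikes: they are no part of the job. Leave any orange look-alike of the part that bears red_objective_center alone.

How it is judged:
At the end, for the whole second after the job is handed in: The red, yellow, green and blue objectives each stand upright (0.1 rad) on the floor of the cup of their colour (axis within 12 mm of its centre, centre 25 to 33 mm above its floor), at rest and released; the black and white ones stand upright within 15 mm of their start (horizontal distance between red_objective_center and red_cup_floor below 0.012 m and z of red_objective_center in the frame of red_cup_floor between 0.025 and 0.033 m and angle between each of red_objective_center, yellow_objective_center, green_objective_center, blue_objective_center, black_objective_center, white_objective_center's own z axis and vertical below 0.1 rad and linear speed of each of red_objective, yellow_objective, green_objective, blue_objective below 0.02 m/s and angular speed of each of red_objective, yellow_objective, green_objective, blue_objective below 0.2 rad/s and horizontal distance between yellow_objective_center and yellow_cup_floor below 0.012 m and z of yellow_objective_center in the frame of yellow_cup_floor between 0.025 and 0.033 m and horizontal distance between green_objective_center and green_cup_floor below 0.012 m and z of green_objective_center in the frame of green_cup_floor between 0.025 and 0.033 m and horizontal distance between blue_objective_center and blue_cup_floor below 0.012 m and z of blue_objective_center in the frame of blue_cup_floor between 0.025 and 0.033 m and distance of each of black_objective_center, white_objective_center from where it was at the start of the episode below 0.015 m); the robot touches nothing.
It fails at once if the black- or white-ringed objective is moved more than 15 mm (distance of any of black_objective_center, white_objective_center from where it was at the start of the episode above 0.015 m).
It fails at once if an objective is dropped (moves faster than 0.6 m/s while not held) ((contact force between the fingers and red_objective below 0.1 N and linear speed of red_objective above 0.6 m/s) or (contact force between the fingers and yellow_objective below 0.1 N and linear speed of yellow_objective above 0.6 m/s) or (contact force between the fingers and green_objective below 0.1 N and linear speed of green_objective above 0.6 m/s) or (contact force between the fingers and blue_objective below 0.1 N and linear speed of blue_objective above 0.6 m/s)).
It also fails if it takes over 112 s, if anything falls off the work surface, if the arm or the gripper's body presses on something with over 40 N, if the wrist force passes 120 N, or if a joint passes its speed limit or range.

### The arm

A 7-joint arm with a two-finger parallel gripper is mounted at the origin on the work surface. World frame = base frame: x ahead of the robot, y to its left, z up, the work surface at z = 0. Lengths are in m, angles in rad, forces in N, time in s.
With the tool pointing down it reaches from about 0.4 to 0.925 m from the base axis. Payload 5.6 kg.
Tool frame: the origin (TCP) lies midway between the tips of the shut fingers; the grasp point (between the pads) lies robot.tcp_to_grasp behind it (robot.tcp_to_grasp is the distance from the TCP to the grasp point, in m); z points along the fingers, y is the line along which they close (so a half turn about z gives the same grasp; the last joint's range is limited). The gripper opens to 85 mm and grips with 20 to 120 N. Pads are 22 mm wide; open, the fingers measure 114 mm over their backs; the gripper's body (76 mm by 85 mm) begins 54 mm behind the grasp point. The pads swing forward as they close: fully open they stand 13 mm farther back than shut.
Start: joints at [1.059, 0.468, -0.012, 1.603, 0.006, 1.071, -0.056], TCP at [0.294, -0.58, 0.231] pointing down, gripper open.
Joint ranges: [-2.53, 2.53], [-0.31, 2.02], [-1.57, 1.55], [0.28, 2.44], [-1.29, 4.43], [0.15, 1.84], [-2.92, 2.92]. Speed limits (rad/s): [2.57, 2.57, 3.14, 3.14, 3.14, 3.14, 3.14].

### API

Orientations are given as [roll, pitch, yaw] about the fixed x, y, z axes, in that order (R = Rz(yaw) Ry(pitch) Rx(roll)).
In Python, from cell import robot, cams, hand_in gives the robot as it stands. The module is installed in compiled form; this text tells all that it offers.
- The arm moves only by the shell command python3 -m handwheel 'ROWS' [FORCE]. ROWS is JSON, a list of rows, each an object of numbers: "dx", "dy", "dz": the shift along the tool's x, y, z in cm; "wx", "wy", "wz": the turn, a rotation vector about the tool's x, y, z in rad; "gripper": the closure, from -1 (fully open) to 1 (shut). A call has 1 to 20 rows; each row shifts and turns the commanded pose from where the row before left it, along the tool's axes as they then stand; what a row does not reach is not made up. A row lasts 1/8 s, in which the tool goes at most 62.5 mm and 10.7 degrees, less where a joint would pass 70% of its speed; a pose out of reach is approached as far as the arm can. A call is refused whole if a number of a shift passes 6.25 or a number of a turn 0.188, either way. A call with a gripper value outside its range is refused whole. The fingers move at their own pace and stop on an object; FORCE is the grip in N (left out, the last holds). Time passes only in rows, so rows that do not move let the fingers close. It gives the time, the measured TCP pose, the force, the opening and the grip force at its end, in the units of the state.
- robot.get_obs(): the state, without advancing time (a new reading comes with each control period).
- cams.camera(name): name is "scene" or "top" or "wrist"; returns (picture, depth): 420x560x3 uint8, red, green, blue; 420x560 float32, m along the optical axis (not along the pixel's ray), 0 where there is no reading.
- cams.camera_model(name): a dict with "mtx" (3x3 intrinsics, pixels), "k1" (the pictures are not rectified: a ray, as slopes to the right and down, at radius r is drawn at 1 + k1 r^2 times it, then the intrinsics apply), "rvec" (rotation vector, rad) and "tvec" (3), from world to camera coordinates, as OpenCV has them. Camera axes: x right, y down, z forward; pixel columns grow to the right and rows downward; lengths in m; the calibration is good to about 2 mm. A picture is of the moment at which its call begins: read the wrist's pose just before it. camera_model takes no time and is no camera call; for the wrist camera it gives the pose at the moment of the call.
- hand_in(): hands the job in; it is judged then, once.
The state is a dict: "time": time; "joint_positions": joint angles; "joint_vel": joint speeds; "effort": joint torques, N m; "eef_pos": TCP position; "tcp_rot": TCP orientation; "contact_force": force on the tool from outside, world axes, zero at the start; "moment": the same for the moment, N m; "finger_gap": opening from 0.0 (shut) to 1.0 (fully open); "grip_force": force on a finger pad.
Only numpy, scipy, OpenCV 4.12 (cv2) and the standard library are available. Lean on these libraries where they do the work, as an engineer would, in place of code of your own. Each camera call takes 0.05 s, during which the arm holds its last target. There are 200 camera calls.

## Working session

There is one attempt and no reset: what is moved stays moved. The work goes in short steps, Python scripts to look and compute and a shell command to move; the robot and the scene stay as the last step left them, time stands still between calls to the robot, and variables do not carry over. Pictures are saved under pics/ and viewed, at most 14 in all, crops included, and the job is handed in when it is done.

```bash
mkdir -p pics
cat > h.py <<'E'
import numpy as np, cv2
from cell import robot, cams, hand_in
def snap(n, f):
    m=cams.camera_model(n); p,d=cams.camera(n)
    cv2.imwrite('pics/'+f, p[:,:,::-1]); np.savez('pics/'+f+'.npz',p=p,d=d,**{k:np.array(v) for k,v in m.items()})
    return p,d,m
def world(m,d,uv,depth=None):
    uv=np.atleast_2d(np.array(uv,float))
    k=float(m['k1']); K=np.array(m['mtx'])
    s=(uv-K[[0,1],[2,2]])/K[[0,1],[0,1]]
    q=s.copy()
    for _ in range(20): q=s/(1+k*(q**2).sum(1,keepdims=True))
    z=d[uv[:,1].astype(int),uv[:,0].astype(int)] if depth is None else depth
    c=np.c_[q,np.ones(len(q))]*np.reshape(z,(-1,1))
    R=cv2.Rodrigues(np.array(m['rvec'],float))[0]
    return (c-np.array(m['tvec']).ravel())@R
E
python3 - <<'E'
from h import *
print(robot.get_obs(), robot.tcp_to_grasp)
snap('top','top1.png')
E
```

```text
{'time': 0.0, 'joint_positions': array([ 1.05900496,  0.46838727, -0.01158672,  1.60365603,  0.00601329,
        1.07137343, -0.05629927]), 'joint_vel': array([ 2.16099094e-03, -2.57412694e-03,  1.23628544e-03,  1.06503106e-03,
       -1.36601618e-04, -1.44513489e-04, -8.29100315e-05]), 'effort': array([-4.70857012e-04, -5.32386732e+01,  2.12606799e-02, -2.51302135e+01,
        1.14662095e-02,  7.81654555e-03,  9.26451236e-07]), 'eef_pos': array([ 0.29334574, -0.57940638,  0.23031835]), 'tcp_rot': array([-3.13980837e+00,  1.43572848e-04,  4.68720422e-01]), 'contact_force': array([-0.10738278, -0.35714502,  0.06899741]), 'moment': array([ 0.00330283,  0.04589026, -0.01800883]), 'grip_force': 0.0, 'finger_gap': 0.9969791154475861} 0.0187
```

View pics/top1.png

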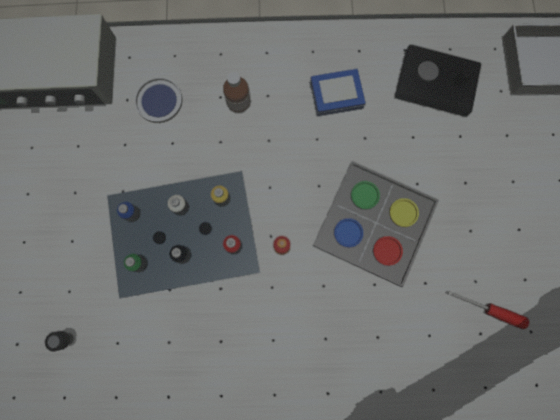

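The mat holds blue (127,211), white (177,203), yellow (219,194), black (178,252), green (134,262) and red (232,244). The cups are green (365,195), yellow (404,212), blue (348,233) and red (388,250). There are two candidates for red: (232,244) standing on the mat, and (282,244) off the mat, which looks shorter and has an orange centre. I'll enlarge that area and measure.

Run:
```python
from h import *
Z=np.load('pics/top1.png.npz'); p,d,m=Z['p'],Z['d'],Z
c=p[160:310,100:310,::-1]; cv2.imwrite('pics/crop1.png',cv2.resize(c,None,fx=3.7,fy=3.7,interpolation=cv2.INTER_CUBIC))
U=dict(mat=(195,270),red=(231,242),red2=(282,243),yel=(219,192),grn=(134,261),blu=(126,210),blk=(178,252),wht=(177,203),disc1=(159,238),disc2=(205,228),
 cg=(365,195),cy=(404,212),cb=(348,233),cr=(388,250))
for k,u in U.items():
    print(k,world(m,d,u).round(4)[0])
# tops of objectives: cluster all points 50..62mm high in mat region
vv,uu=np.mgrid[160:310,100:310]; uv=np.c_[uu.ravel(),vv.ravel()]
w=world(m,d,uv)
H=(w[:,2]>0.02)&(w[:,2]<.09)
mk=H.reshape(vv.shape).astype(np.uint8)
n,l,s,ce=cv2.connectedComponentsWithStats(mk)
for i in range(1,n):
    q=w[(l==i).ravel()]
    if len(q)>15:
        t=q[q[:,2]>q[:,2].max()-.008]
        print(s[i],ce[i]+[100,160],q[:,2].max().round(4),t.mean(0).round(4),len(t))
# cup centres via color segmentation
hsv=cv2.cvtColor(p,cv2.COLOR_RGB2HSV)
for k in('cg','cy','cb','cr'):
    u=U[k]; h0=int(hsv[u[1],u[0],0]); dh=np.abs((hsv[...,0].astype(int)-h0+90)%180-90)
    mk=((dh<10)&(hsv[...,1]>110)).astype(np.uint8)
    n,l,s,ce=cv2.connectedComponentsWithStats(mk); i=l[u[1],u[0]]
    (ex,ey),ax,_=cv2.fitEllipse(np.argwhere(l==i)[:,::-1][cv2.convexHull(np.argwhere(l==i)[:,::-1].astype(np.int32),returnPoints=False).ravel()].astype(np.float32))
    print(k,ce[i],(ex,ey),ax,world(m,d,ce[i],depth=d[u[1],u[0]])[0].round(4))
```

```text
mat [0.4367 0.1496 0.0022]
red [0.4834 0.0727 0.0576]
red2 [ 0.479  -0.0218  0.0587]
yel [0.579  0.0947 0.0586]
grn [0.4526 0.2535 0.0564]
blu [0.5488 0.2711 0.0593]
blk [0.467  0.1706 0.0604]
wht [0.56   0.1745 0.058 ]
disc1 [0.5007 0.2201 0.0096]
disc2 [0.5181 0.1288 0.011 ]
cg [ 0.5776 -0.1917  0.0049]
cy [ 0.5404 -0.267   0.0073]
cb [ 0.5014 -0.153   0.0065]
cr [ 0.4658 -0.2304  0.0042]
[111  25  19  19 272] [220.08823529 194.27573529] 0.062 [0.5795 0.0958 0.0593] 64
[ 68  35  20  19 286] [177.27972028 203.63636364] 0.0624 [0.5636 0.179  0.0589] 66
[ 17  42  21  19 283] [127.09540636 210.47349823] 0.0621 [0.5531 0.2777 0.059 ] 60
[123  75  19  18 267] [232.14606742 243.42322097] 0.0631 [0.4834 0.0728 0.0592] 66
[173  75  18  19 256] [281.84765625 243.9375    ] 0.0612 [ 0.4802 -0.0218  0.0572] 63
[ 69  84  21  19 288] [178.94097222 253.26388889] 0.0631 [0.4672 0.1747 0.0595] 68
[ 24  93  21  19 300] [133.89       262.18333333] 0.0619 [0.4523 0.2603 0.059 ] 66Traceback (most recent call last):
  File "<stdin>", line 25, in <module>
cv2.error: OpenCV(4.12.0) /io/opencv/modules/imgproc/src/shapedescr.cpp:361: error: (-201:Incorrect size of input array) There should be at least 5 points to fit the ellipse in function 'fitEllipseNoDirect'
```

View pics/crop1.png

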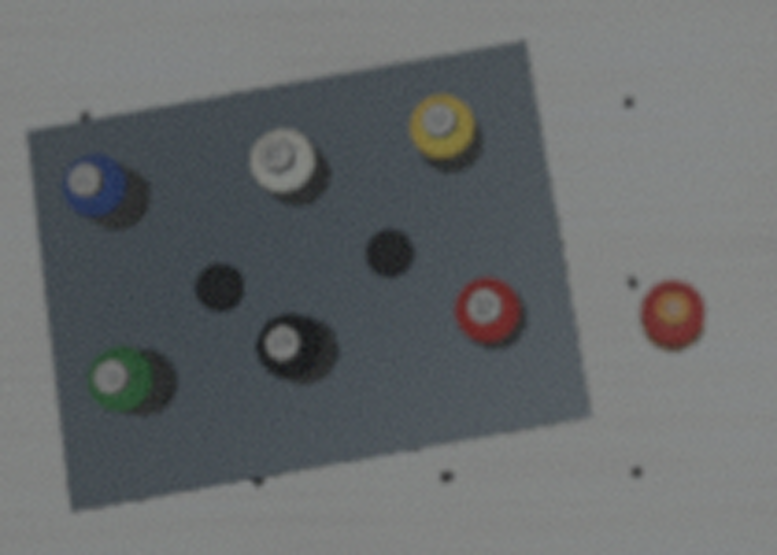

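Red at (232,244) fits: it stands on the mat and has a steel nose. The one at (282,244) is off the mat with a brass/orange nose, so it is the look-alike and I'll leave it. Next I'll measure the cup centres and compute nose centres by intersecting the nose rays with their height.

```bash
cat >> h.py <<'E'
def atz(m,uv,z):
    a=world(m,None,uv,depth=1.); b=world(m,None,uv,depth=.5); t=(z-b[:,2:])/(a-b)[:,2:]
    return b+t*(a-b)
E
python3 - <<'E'
from h import *
Z=np.load('pics/top1.png.npz'); p,d,m=Z['p'],Z['d'],Z
lab=cv2.cvtColor(p,cv2.COLOR_RGB2LAB).astype(float)
C=[]
for k,u in dict(cg=(365,195),cy=(404,212),cb=(348,233),cr=(388,250)).items():
    r=np.median(lab[u[1]-3:u[1]+4,u[0]-3:u[0]+4].reshape(-1,3),0)
    mk=(np.linalg.norm((lab-r)[...,1:],axis=2)<14).astype(np.uint8); mk=cv2.morphologyEx(mk,cv2.MORPH_OPEN,np.ones((3,3)))
    n,l,s,ce=cv2.connectedComponentsWithStats(mk); i=l[u[1],u[0]]
    w=atz(m,ce[i],.010)[0]; C.append(w[:2]); print(k,ce[i].round(1),s[i],w.round(4))
C=np.array(C); c=C.mean(0); print('centre',c.round(4),'sides',[np.linalg.norm(C[a]-C[b]).round(4) for a,b in((0,1),(0,2),(1,3),(2,3))])
# objectives: whole-silhouette centroid -> projection of a standing model: solve for base xy by comparing with projected model hull
K=m['mtx'];R=cv2.Rodrigues(m['rvec'])[0];k=float(m['k1'])
th=np.linspace(0,2*np.pi,40,endpoint=False)
def proj(P):
    c=P@R.T+m['tvec'].ravel(); s=c[:,:2]/c[:,2:]; s=s*(1+k*(s**2).sum(1,keepdims=True)); return s*K[[0,1],[0,1]]+K[[0,1],[2,2]]
def cen(xy,zmin):
    P=np.concatenate([np.c_[xy[0]+r*np.cos(th),xy[1]+r*np.sin(th),0*th+z] for r,z in((.017,zmin),(.017,.042),(.010,.051),(.0085,.051),(.0085,.060))])
    h=cv2.convexHull(proj(P).astype(np.float32)); M=cv2.moments(h); return np.array([M['m10'],M['m01']])/M['m00']
from scipy.optimize import fsolve
cc=dict(yel=(220.09,194.28),wht=(177.28,203.64),blu=(127.1,210.47),red=(232.15,243.42),red2=(281.85,243.94),blk=(178.94,253.26),grn=(133.89,262.18))
for n,u in cc.items():
    x=fsolve(lambda q:cen(q,.02)-u,atz(m,u,.04)[0,:2]); print(n,x.round(4))
E
```

```text
cg [365.1 194.6] [351 181  29  28 625] [ 0.5773 -0.1909  0.01  ]
cy [403.9 212.2] [390 199  29  28 642] [ 0.5394 -0.266   0.01  ]
cb [348.2 232.4] [334 219  29  28 652] [ 0.5021 -0.153   0.01  ]
cr [387.7 250.4] [374 237  29  28 646] [ 0.4645 -0.2284  0.01  ]
centre [ 0.5208 -0.2096] sides [np.float64(0.0841), np.float64(0.0842), np.float64(0.0839), np.float64(0.0842)]
yel [0.5807 0.0961]
wht [0.5643 0.1798]
blu [0.5534 0.2783]
red [0.4837 0.0731]
red2 [ 0.4802 -0.0217]
blk [0.4674 0.1751]
grn [0.4524 0.2615]<stdin>:22: RuntimeWarning: The iteration is not making good progress, as measured by the 
 improvement from the last ten iterations.
```

```bash
python3 -m handwheel '[{"wz":-0.157,"gripper":-1},{"wz":-0.157},{"wz":-0.157},{"wz":-0.157},{"wz":-0.157},{"wz":-0.157},{"wz":-0.16},{"dx":2},{"dx":4,"dy":1.5},{"dx":5.5,"dy":1.7},{"dx":5.5,"dy":1.7},{"dx":5.5,"dy":1.7},{"dx":5.5,"dy":1.7},{"dx":5.5,"dy":1.7},{"dx":5.5,"dy":1.7},{"dx":5.5,"dy":1.7},{"dx":5.5,"dy":1.7},{"dx":5.5,"dy":1.7},{"dx":5,"dy":1.5},{"dx":4.7,"dy":0.7}]' 30
```

```text
invalid input at $[0]: expected keys dx, dy, dz, wx, wy, wz, gripper
```

```bash
python3 -m handwheel '[{"dx":0,"dy":0,"dz":0,"wx":0,"wy":0,"wz":-0.157,"gripper":-1},{"dx":0,"dy":0,"dz":0,"wx":0,"wy":0,"wz":-0.157,"gripper":-1},{"dx":0,"dy":0,"dz":0,"wx":0,"wy":0,"wz":-0.157,"gripper":-1},{"dx":0,"dy":0,"dz":0,"wx":0,"wy":0,"wz":-0.157,"gripper":-1},{"dx":0,"dy":0,"dz":0,"wx":0,"wy":0,"wz":-0.157,"gripper":-1},{"dx":0,"dy":0,"dz":0,"wx":0,"wy":0,"wz":-0.157,"gripper":-1},{"dx":0,"dy":0,"dz":0,"wx":0,"wy":0,"wz":-0.16,"gripper":-1},{"dx":4,"dy":1.5,"dz":0,"wx":0,"wy":0,"wz":0,"gripper":-1},{"dx":5.5,"dy":1.7,"dz":0,"wx":0,"wy":0,"wz":0,"gripper":-1},{"dx":5.5,"dy":1.7,"dz":0,"wx":0,"wy":0,"wz":0,"gripper":-1},{"dx":5.5,"dy":1.7,"dz":0,"wx":0,"wy":0,"wz":0,"gripper":-1},{"dx":5.5,"dy":1.7,"dz":0,"wx":0,"wy":0,"wz":0,"gripper":-1},{"dx":5.5,"dy":1.7,"dz":0,"wx":0,"wy":0,"wz":0,"gripper":-1},{"dx":5.5,"dy":1.7,"dz":0,"wx":0,"wy":0,"wz":0,"gripper":-1},{"dx":5.5,"dy":1.7,"dz":0,"wx":0,"wy":0,"wz":0,"gripper":-1},{"dx":5.5,"dy":1.7,"dz":0,"wx":0,"wy":0,"wz":0,"gripper":-1},{"dx":5.5,"dy":1.7,"dz":0,"wx":0,"wy":0,"wz":0,"gripper":-1},{"dx":5,"dy":1.5,"dz":0,"wx":0,"wy":0,"wz":0,"gripper":-1},{"dx":0,"dy":0,"dz":0,"wx":0,"wy":0,"wz":0,"gripper":-1}]' 30
```

```text
time: 2.42
eef_pos: [0.4769, 0.0096, 0.2312]
tcp_rot: [3.142, -0.002, 1.579]
contact_force: [-0.1, -1.0, 0.5]
finger_gap: 0.997
grip_force: 0.0
```

```bash
python3 -m handwheel '[{"dx":3.2,"dy":0.4,"dz":1.5,"wx":0,"wy":0,"wz":0.008,"gripper":-1},{"dx":3.1,"dy":0.3,"dz":3,"wx":0,"wy":0,"wz":0,"gripper":-1},{"dx":0,"dy":0,"dz":2.5,"wx":0,"wy":0,"wz":0,"gripper":-1},{"dx":0,"dy":0,"dz":0,"wx":0,"wy":0,"wz":0,"gripper":-1}]' 30
python3 - <<'E'
from h import *
p,d,m=snap('wrist','w1.png')
vv,uu=np.mgrid[0:420,0:560]; w=world(m,d,np.c_[uu.ravel(),vv.ravel()])
mk=((w[:,2]>.052)&(w[:,2]<.066)&(d.ravel()>0)).reshape(vv.shape).astype(np.uint8)
n,l,s,ce=cv2.connectedComponentsWithStats(mk)
for i in range(1,n):
    if s[i,4]>80: print(ce[i].round(),s[i,4],np.median(w[(l==i).ravel()],0).round(4))
E
```

```text
time: 2.92
eef_pos: [0.4822, 0.0669, 0.1594]
tcp_rot: [-3.137, 0.001, 1.562]
contact_force: [-0.8, -0.4, -0.4]
finger_gap: 1.001
grip_force: 0.0
[386.  69.] 513 [0.5617 0.1797 0.0601]
[255.  77.] 498 [0.4664 0.1747 0.0603]
[396. 180.] 396 [0.5771 0.0978 0.0601]
[278. 207.] 362 [0.4825 0.0752 0.0604]
[275. 304.] 253 [ 0.4791 -0.0185  0.0582]
```

View pics/w1.png

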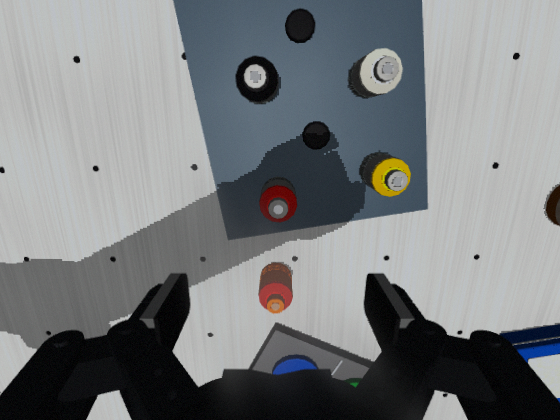

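The wrist picture shows red at (278,203) on the mat and the brass-nosed look-alike at (275,290) off it. Both cameras agree within 2–3 mm. Now I'll descend over red.

```bash
python3 -m handwheel '[{"dx":0,"dy":0,"dz":3,"wx":0,"wy":0,"wz":0,"gripper":-1},{"dx":0,"dy":0,"dz":3,"wx":0,"wy":0,"wz":0,"gripper":-1},{"dx":0,"dy":0,"dz":1.5,"wx":0,"wy":0,"wz":0,"gripper":-1},{"dx":0,"dy":0,"dz":0,"wx":0,"wy":0,"wz":0,"gripper":-1},{"dx":0,"dy":0,"dz":0,"wx":0,"wy":0,"wz":0,"gripper":-1}]' 30
```

```text
time: 3.6
eef_pos: [0.4849, 0.0681, 0.0874]
tcp_rot: [3.14, -0.0, 1.562]
contact_force: [0.0, 0.4, 0.8]
finger_gap: 0.999
grip_force: 0.0
```

```bash
python3 -m handwheel '[{"dx":0.6,"dy":-0.1,"dz":0,"wx":0,"wy":0,"wz":-0.008,"gripper":-1},{"dx":0,"dy":0,"dz":2.5,"wx":0,"wy":0,"wz":0,"gripper":-1},{"dx":0,"dy":0,"dz":2.5,"wx":0,"wy":0,"wz":0,"gripper":-1},{"dx":0,"dy":0,"dz":2,"wx":0,"wy":0,"wz":0,"gripper":-1},{"dx":0,"dy":0,"dz":0.7,"wx":0,"wy":0,"wz":0,"gripper":-1},{"dx":0,"dy":0,"dz":0,"wx":0,"wy":0,"wz":0,"gripper":-1}]' 30
python3 -m handwheel '[{"dx":0,"dy":0,"dz":0,"wx":0,"wy":0,"wz":0,"gripper":1},{"dx":0,"dy":0,"dz":0,"wx":0,"wy":0,"wz":0,"gripper":1},{"dx":0,"dy":0,"dz":0,"wx":0,"wy":0,"wz":0,"gripper":1},{"dx":0,"dy":0,"dz":0,"wx":0,"wy":0,"wz":0,"gripper":1},{"dx":0,"dy":0,"dz":0,"wx":0,"wy":0,"wz":0,"gripper":1},{"dx":0,"dy":0,"dz":0,"wx":0,"wy":0,"wz":0,"gripper":1},{"dx":0,"dy":0,"dz":0,"wx":0,"wy":0,"wz":0,"gripper":1}]' 30
```

```text
time: 4.35
eef_pos: [0.4831, 0.0744, 0.0095]
tcp_rot: [3.141, -0.0, 1.571]
contact_force: [0.1, -0.0, -0.2]
finger_gap: 0.999
grip_force: 0.0
time: 5.22
eef_pos: [0.4833, 0.074, 0.0098]
tcp_rot: [3.141, 0.0, 1.571]
contact_force: [-1.4, -0.5, 6.1]
finger_gap: 0.391
grip_force: 29.5
```

```bash
python3 -m handwheel '[{"dx":0,"dy":0,"dz":-1,"wx":0,"wy":0,"wz":0,"gripper":1},{"dx":0,"dy":0,"dz":-3,"wx":0,"wy":0,"wz":0,"gripper":1},{"dx":0,"dy":0,"dz":-4,"wx":0,"wy":0,"wz":0,"gripper":1},{"dx":0,"dy":0,"dz":-3,"wx":0,"wy":0,"wz":0,"gripper":1},{"dx":-1,"dy":0,"dz":-1,"wx":0,"wy":0,"wz":0,"gripper":1},{"dx":-3,"dy":-0.2,"dz":0,"wx":0,"wy":0,"wz":0,"gripper":1},{"dx":-5,"dy":-0.3,"dz":0,"wx":0,"wy":0,"wz":0,"gripper":1},{"dx":-5,"dy":-0.4,"dz":0,"wx":0,"wy":0,"wz":0,"gripper":1},{"dx":-5,"dy":-0.4,"dz":0,"wx":0,"wy":0,"wz":0,"gripper":1},{"dx":-5,"dy":-0.3,"dz":0,"wx":0,"wy":0,"wz":0,"gripper":1},{"dx":-3.5,"dy":-0.3,"dz":0,"wx":0,"wy":0,"wz":0,"gripper":1},{"dx":-2,"dy":0,"dz":2,"wx":0,"wy":0,"wz":0,"gripper":1},{"dx":-0.7,"dy":0,"dz":2,"wx":0,"wy":0,"wz":0,"gripper":1},{"dx":0,"dy":0,"dz":2,"wx":0,"wy":0,"wz":0,"gripper":1},{"dx":0,"dy":0,"dz":0,"wx":0,"wy":0,"wz":0,"gripper":1},{"dx":0,"dy":0,"dz":0,"wx":0,"wy":0,"wz":0,"gripper":1}]' 30
python3 - <<'E'
from h import *
snap('scene','s1.png')
E
```

```text
time: 7.22
eef_pos: [0.4642, -0.2272, 0.0693]
tcp_rot: [-3.141, -0.0, 1.572]
contact_force: [-0.2, -0.8, -1.9]
finger_gap: 0.391
grip_force: 30.2
```

View pics/s1.png

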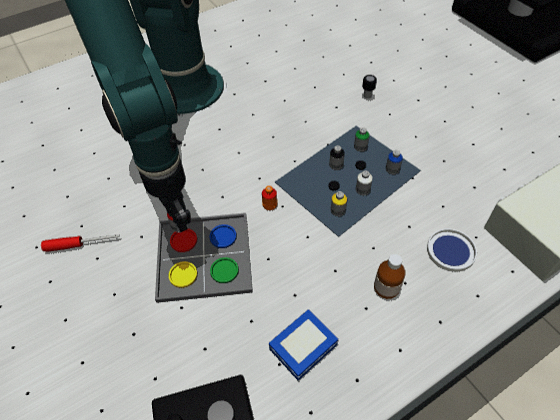

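The arm holds red over the red cup (183,240). The look-alike is undisturbed at (269,197). I'll lower it gently.

```bash
python3 -m handwheel '[{"dx":0,"dy":0,"dz":1.5,"wx":0,"wy":0,"wz":0,"gripper":1},{"dx":0,"dy":0,"dz":2,"wx":0,"wy":0,"wz":0,"gripper":1},{"dx":0,"dy":0,"dz":1.2,"wx":0,"wy":0,"wz":0,"gripper":1},{"dx":0,"dy":0,"dz":0.4,"wx":0,"wy":0,"wz":0,"gripper":1},{"dx":0,"dy":0,"dz":0.1,"wx":0,"wy":0,"wz":0,"gripper":1},{"dx":0,"dy":0,"dz":0.1,"wx":0,"wy":0,"wz":0,"gripper":1},{"dx":0,"dy":0,"dz":0.1,"wx":0,"wy":0,"wz":0,"gripper":1},{"dx":0,"dy":0,"dz":0,"wx":0,"wy":0,"wz":0,"gripper":1}]' 30
```

```text
time: 8.28
eef_pos: [0.464, -0.2281, 0.0155]
tcp_rot: [3.141, 0.0, 1.571]
contact_force: [-0.2, 0.2, -1.5]
finger_gap: 0.39
grip_force: 30.2
```

```bash
python3 -m handwheel '[{"dx":0,"dy":0,"dz":0.05,"wx":0,"wy":0,"wz":0,"gripper":1},{"dx":0,"dy":0,"dz":0.05,"wx":0,"wy":0,"wz":0,"gripper":1},{"dx":0,"dy":0,"dz":0,"wx":0,"wy":0,"wz":0,"gripper":1}]' 30
```

```text
time: 8.65
eef_pos: [0.4641, -0.228, 0.0148]
tcp_rot: [3.142, 0.001, 1.571]
contact_force: [-1.2, 0.8, 4.6]
finger_gap: 0.392
grip_force: 30.9
```

```bash
python3 -m handwheel '[{"dx":0,"dy":0,"dz":0,"wx":0,"wy":0,"wz":0,"gripper":0.1},{"dx":0,"dy":0,"dz":0,"wx":0,"wy":0,"wz":0,"gripper":-0.2},{"dx":0,"dy":0,"dz":0,"wx":0,"wy":0,"wz":0,"gripper":-1},{"dx":0,"dy":0,"dz":0,"wx":0,"wy":0,"wz":0,"gripper":-1},{"dx":0,"dy":0,"dz":0,"wx":0,"wy":0,"wz":0,"gripper":-1},{"dx":0,"dy":0,"dz":-2,"wx":0,"wy":0,"wz":0,"gripper":-1},{"dx":0,"dy":0,"dz":-4,"wx":0,"wy":0,"wz":0,"gripper":-1},{"dx":0,"dy":0,"dz":-4,"wx":0,"wy":0,"wz":0,"gripper":-1},{"dx":1,"dy":0.5,"dz":-1,"wx":0,"wy":0,"wz":0,"gripper":-1},{"dx":3,"dy":1,"dz":0,"wx":0,"wy":0,"wz":0,"gripper":-1},{"dx":5.5,"dy":2,"dz":0,"wx":0,"wy":0,"wz":0,"gripper":-1},{"dx":5.5,"dy":2,"dz":0,"wx":0,"wy":0,"wz":0,"gripper":-1},{"dx":5.5,"dy":2,"dz":0,"wx":0,"wy":0,"wz":0,"gripper":-1},{"dx":5.5,"dy":2,"dz":0,"wx":0,"wy":0,"wz":0,"gripper":-1},{"dx":4,"dy":1.5,"dz":0,"wx":0,"wy":0,"wz":0,"gripper":-1},{"dx":2.5,"dy":0.5,"dz":0,"wx":0,"wy":0,"wz":0,"gripper":-1},{"dx":0,"dy":0,"dz":3,"wx":0,"wy":0,"wz":0,"gripper":-1},{"dx":0,"dy":0,"dz":1,"wx":0,"wy":0,"wz":0,"gripper":-1},{"dx":0,"dy":0,"dz":0,"wx":0,"wy":0,"wz":0,"gripper":-1},{"dx":0,"dy":0,"dz":0,"wx":0,"wy":0,"wz":0,"gripper":-1}]' 30
```

```text
time: 11.15
eef_pos: [0.5794, 0.0969, 0.0848]
tcp_rot: [3.141, -0.0, 1.57]
contact_force: [-0.5, 0.1, -0.1]
finger_gap: 0.998
grip_force: 0.0
```

Run:
```python
from h import *
print(robot.get_obs()['eef_pos'])
p,d,m=snap('top','top2.png'); cv2.imwrite('pics/crop2.png',cv2.resize(p[150:310,100:450,::-1],None,fx=2.2,fy=2.2,interpolation=cv2.INTER_CUBIC))
```

```text
[0.57943139 0.09686624 0.08482239]
```

View pics/crop2.png

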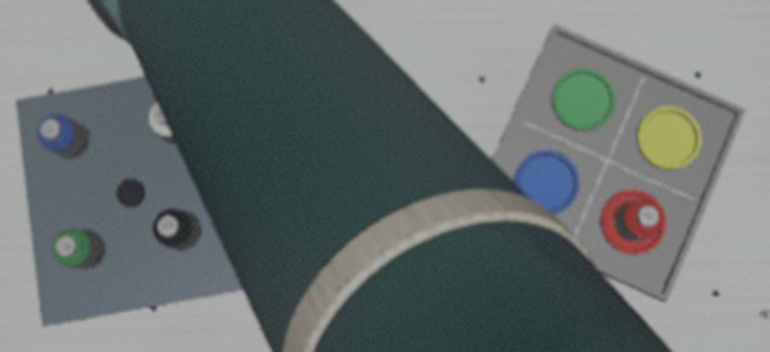

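Red stands in its cup (crop 640,215), with the yellow cup free. I'll now grasp yellow.

```bash
python3 -m handwheel '[{"dx":0,"dy":0,"dz":2.5,"wx":0,"wy":0,"wz":0,"gripper":-1},{"dx":0,"dy":0,"dz":2.5,"wx":0,"wy":0,"wz":0,"gripper":-1},{"dx":0,"dy":0,"dz":1.8,"wx":0,"wy":0,"wz":0,"gripper":-1},{"dx":0,"dy":0,"dz":0.7,"wx":0,"wy":0,"wz":0,"gripper":-1},{"dx":0,"dy":0,"dz":0,"wx":0,"wy":0,"wz":0,"gripper":-1},{"dx":0,"dy":0,"dz":0,"wx":0,"wy":0,"wz":0,"gripper":1},{"dx":0,"dy":0,"dz":0,"wx":0,"wy":0,"wz":0,"gripper":1},{"dx":0,"dy":0,"dz":0,"wx":0,"wy":0,"wz":0,"gripper":1},{"dx":0,"dy":0,"dz":0,"wx":0,"wy":0,"wz":0,"gripper":1},{"dx":0,"dy":0,"dz":0,"wx":0,"wy":0,"wz":0,"gripper":1},{"dx":0,"dy":0,"dz":0,"wx":0,"wy":0,"wz":0,"gripper":1},{"dx":0,"dy":0,"dz":0,"wx":0,"wy":0,"wz":0,"gripper":1}]' 30
```

```text
time: 12.7
eef_pos: [0.5794, 0.0971, 0.0098]
tcp_rot: [3.141, 0.0, 1.571]
contact_force: [-0.4, -0.5, 5.6]
finger_gap: 0.391
grip_force: 29.9
```

```bash
python3 -m handwheel '[{"dx":0,"dy":0,"dz":-1,"wx":0,"wy":0,"wz":0,"gripper":1},{"dx":0,"dy":0,"dz":-3,"wx":0,"wy":0,"wz":0,"gripper":1},{"dx":0,"dy":0,"dz":-4,"wx":0,"wy":0,"wz":0,"gripper":1},{"dx":0,"dy":0,"dz":-3,"wx":0,"wy":0,"wz":0,"gripper":1},{"dx":-1,"dy":0,"dz":-1,"wx":0,"wy":0,"wz":0,"gripper":1},{"dx":-3,"dy":-0.5,"dz":0,"wx":0,"wy":0,"wz":0,"gripper":1},{"dx":-5.5,"dy":-0.7,"dz":0,"wx":0,"wy":0,"wz":0,"gripper":1},{"dx":-5.5,"dy":-0.7,"dz":0,"wx":0,"wy":0,"wz":0,"gripper":1},{"dx":-5.5,"dy":-0.7,"dz":0,"wx":0,"wy":0,"wz":0,"gripper":1},{"dx":-5.5,"dy":-0.7,"dz":0,"wx":0,"wy":0,"wz":0,"gripper":1},{"dx":-5.5,"dy":-0.7,"dz":0,"wx":0,"wy":0,"wz":0,"gripper":1},{"dx":-3.5,"dy":0,"dz":0,"wx":0,"wy":0,"wz":0,"gripper":1},{"dx":-1.3,"dy":0,"dz":2,"wx":0,"wy":0,"wz":0,"gripper":1},{"dx":0,"dy":0,"dz":3,"wx":0,"wy":0,"wz":0,"gripper":1},{"dx":0,"dy":0,"dz":3,"wx":0,"wy":0,"wz":0,"gripper":1},{"dx":0,"dy":0,"dz":2,"wx":0,"wy":0,"wz":0,"gripper":1},{"dx":0,"dy":0,"dz":1,"wx":0,"wy":0,"wz":0,"gripper":1},{"dx":0,"dy":0,"dz":0,"wx":0,"wy":0,"wz":0,"gripper":1},{"dx":0,"dy":0,"dz":0,"wx":0,"wy":0,"wz":0,"gripper":1}]' 30
```

```text
time: 15.08
eef_pos: [0.5398, -0.266, 0.0202]
tcp_rot: [3.14, 0.001, 1.571]
contact_force: [0.0, -0.5, -0.3]
finger_gap: 0.392
grip_force: 30.1
```

```bash
python3 -m handwheel '[{"dx":0,"dy":0,"dz":0.2,"wx":0,"wy":0,"wz":0,"gripper":1},{"dx":0,"dy":0,"dz":0.1,"wx":0,"wy":0,"wz":0,"gripper":1},{"dx":0,"dy":0,"dz":0.1,"wx":0,"wy":0,"wz":0,"gripper":1},{"dx":0,"dy":0,"dz":0.1,"wx":0,"wy":0,"wz":0,"gripper":1},{"dx":0,"dy":0,"dz":0.05,"wx":0,"wy":0,"wz":0,"gripper":1},{"dx":0,"dy":0,"dz":0,"wx":0,"wy":0,"wz":0,"gripper":1}]' 30
```

```text
time: 15.82
eef_pos: [0.539, -0.2661, 0.0148]
tcp_rot: [-3.141, 0.001, 1.571]
contact_force: [-3.5, 0.6, 7.5]
finger_gap: 0.388
grip_force: 30.9
```

```bash
python3 -m handwheel '[{"dx":0,"dy":0,"dz":0,"wx":0,"wy":0,"wz":0,"gripper":0.1},{"dx":0,"dy":0,"dz":0,"wx":0,"wy":0,"wz":0,"gripper":-0.2},{"dx":0,"dy":0,"dz":0,"wx":0,"wy":0,"wz":0,"gripper":-1},{"dx":0,"dy":0,"dz":0,"wx":0,"wy":0,"wz":0,"gripper":-1},{"dx":0,"dy":0,"dz":0,"wx":0,"wy":0,"wz":0,"gripper":-1},{"dx":0,"dy":0,"dz":-2,"wx":0,"wy":0,"wz":0,"gripper":-1},{"dx":0,"dy":0,"dz":-4,"wx":0,"wy":0,"wz":0,"gripper":-1},{"dx":0,"dy":0,"dz":-4,"wx":0,"wy":0,"wz":0,"gripper":-1},{"dx":1,"dy":0,"dz":-1,"wx":0,"wy":0,"wz":0,"gripper":-1},{"dx":3,"dy":-0.7,"dz":0,"wx":0,"wy":0,"wz":0,"gripper":-1},{"dx":5.5,"dy":-1,"dz":0,"wx":0,"wy":0,"wz":0,"gripper":-1},{"dx":5.5,"dy":-1,"dz":0,"wx":0,"wy":0,"wz":0,"gripper":-1},{"dx":5.5,"dy":-1,"dz":0,"wx":0,"wy":0,"wz":0,"gripper":-1},{"dx":5.5,"dy":-1,"dz":0,"wx":0,"wy":0,"wz":0,"gripper":-1},{"dx":5.5,"dy":-1,"dz":0,"wx":0,"wy":0,"wz":0,"gripper":-1},{"dx":5.5,"dy":-1,"dz":0,"wx":0,"wy":0,"wz":0,"gripper":-1},{"dx":5.5,"dy":-1,"dz":0,"wx":0,"wy":0,"wz":0,"gripper":-1},{"dx":5.5,"dy":-1,"dz":0,"wx":0,"wy":0,"wz":0,"gripper":-1},{"dx":3.5,"dy":0,"dz":0,"wx":0,"wy":0,"wz":0,"gripper":-1},{"dx":1.2,"dy":0,"dz":0,"wx":0,"wy":0,"wz":0,"gripper":-1}]' 30
python3 -m handwheel '[{"dx":0,"dy":0,"dz":2.2,"wx":0,"wy":0,"wz":0,"gripper":-1},{"dx":0,"dy":0,"dz":2,"wx":0,"wy":0,"wz":0,"gripper":-1},{"dx":0,"dy":0,"dz":0,"wx":0,"wy":0,"wz":0,"gripper":-1},{"dx":0,"dy":0,"dz":0,"wx":0,"wy":0,"wz":0,"gripper":-1}]' 30
```

```text
time: 18.32
eef_pos: [0.4509, 0.2636, 0.124]
tcp_rot: [-3.141, -0.001, 1.575]
contact_force: [0.6, -0.1, -0.7]
finger_gap: 1.001
grip_force: 0.0
time: 18.82
eef_pos: [0.4524, 0.2606, 0.0823]
tcp_rot: [3.141, 0.0, 1.57]
contact_force: [-0.0, 0.5, 0.1]
finger_gap: 0.995
grip_force: 0.0
```

```bash
python3 -m handwheel '[{"dx":0,"dy":0,"dz":2.5,"wx":0,"wy":0,"wz":0,"gripper":-1},{"dx":0,"dy":0,"dz":2.5,"wx":0,"wy":0,"wz":0,"gripper":-1},{"dx":0,"dy":0,"dz":1.6,"wx":0,"wy":0,"wz":0,"gripper":-1},{"dx":0,"dy":0,"dz":0.6,"wx":0,"wy":0,"wz":0,"gripper":-1},{"dx":0,"dy":0,"dz":0,"wx":0,"wy":0,"wz":0,"gripper":-1},{"dx":0,"dy":0,"dz":0,"wx":0,"wy":0,"wz":0,"gripper":1},{"dx":0,"dy":0,"dz":0,"wx":0,"wy":0,"wz":0,"gripper":1},{"dx":0,"dy":0,"dz":0,"wx":0,"wy":0,"wz":0,"gripper":1},{"dx":0,"dy":0,"dz":0,"wx":0,"wy":0,"wz":0,"gripper":1},{"dx":0,"dy":0,"dz":0,"wx":0,"wy":0,"wz":0,"gripper":1},{"dx":0,"dy":0,"dz":0,"wx":0,"wy":0,"wz":0,"gripper":1},{"dx":0,"dy":0,"dz":0,"wx":0,"wy":0,"wz":0,"gripper":1}]' 30
```

```text
time: 20.32
eef_pos: [0.4522, 0.2611, 0.0102]
tcp_rot: [3.141, 0.0, 1.571]
contact_force: [-0.9, -1.1, 6.2]
finger_gap: 0.39
grip_force: 29.7
```

```bash
python3 -m handwheel '[{"dx":0,"dy":0,"dz":-1,"wx":0,"wy":0,"wz":0,"gripper":1},{"dx":0,"dy":0,"dz":-3,"wx":0,"wy":0,"wz":0,"gripper":1},{"dx":0,"dy":0,"dz":-4,"wx":0,"wy":0,"wz":0,"gripper":1},{"dx":0,"dy":0,"dz":-3,"wx":0,"wy":0,"wz":0,"gripper":1},{"dx":-1,"dy":0,"dz":-1,"wx":0,"wy":0,"wz":0,"gripper":1},{"dx":-3,"dy":1,"dz":0,"wx":0,"wy":0,"wz":0,"gripper":1},{"dx":-5.5,"dy":1.5,"dz":0,"wx":0,"wy":0,"wz":0,"gripper":1},{"dx":-5.5,"dy":1.5,"dz":0,"wx":0,"wy":0,"wz":0,"gripper":1},{"dx":-5.5,"dy":1.5,"dz":0,"wx":0,"wy":0,"wz":0,"gripper":1},{"dx":-5.5,"dy":1.5,"dz":0,"wx":0,"wy":0,"wz":0,"gripper":1},{"dx":-5.5,"dy":1.5,"dz":0,"wx":0,"wy":0,"wz":0,"gripper":1},{"dx":-5.5,"dy":1.5,"dz":0,"wx":0,"wy":0,"wz":0,"gripper":1},{"dx":-5,"dy":1.5,"dz":0,"wx":0,"wy":0,"wz":0,"gripper":1},{"dx":-2.5,"dy":1,"dz":0,"wx":0,"wy":0,"wz":0,"gripper":1},{"dx":-0.7,"dy":0,"dz":2,"wx":0,"wy":0,"wz":0,"gripper":1},{"dx":0,"dy":0,"dz":3,"wx":0,"wy":0,"wz":0,"gripper":1},{"dx":0,"dy":0,"dz":3,"wx":0,"wy":0,"wz":0,"gripper":1},{"dx":0,"dy":0,"dz":2,"wx":0,"wy":0,"wz":0,"gripper":1},{"dx":0,"dy":0,"dz":1,"wx":0,"wy":0,"wz":0,"gripper":1},{"dx":0,"dy":0,"dz":0,"wx":0,"wy":0,"wz":0,"gripper":1}]' 30
```

```text
time: 22.82
eef_pos: [0.5766, -0.1904, 0.0192]
tcp_rot: [-3.14, -0.001, 1.571]
contact_force: [0.4, 0.3, -2.2]
finger_gap: 0.391
grip_force: 30.2
```

```bash
python3 -m handwheel '[{"dx":0,"dy":0,"dz":0.2,"wx":0,"wy":0,"wz":0,"gripper":1},{"dx":0,"dy":0,"dz":0.1,"wx":0,"wy":0,"wz":0,"gripper":1},{"dx":0,"dy":0,"dz":0.1,"wx":0,"wy":0,"wz":0,"gripper":1},{"dx":0,"dy":0,"dz":0.05,"wx":0,"wy":0,"wz":0,"gripper":1},{"dx":0,"dy":0,"dz":0,"wx":0,"wy":0,"wz":0,"gripper":1}]' 30
```

```text
time: 23.45
eef_pos: [0.577, -0.191, 0.0154]
tcp_rot: [3.142, 0.0, 1.571]
contact_force: [-0.2, -1.1, -1.9]
finger_gap: 0.386
grip_force: 30.2
```

```bash
python3 -m handwheel '[{"dx":0,"dy":0,"dz":0.05,"wx":0,"wy":0,"wz":0,"gripper":1},{"dx":0,"dy":0,"dz":0.03,"wx":0,"wy":0,"wz":0,"gripper":1},{"dx":0,"dy":0,"dz":0,"wx":0,"wy":0,"wz":0,"gripper":1}]' 30
```

```text
time: 23.82
eef_pos: [0.577, -0.191, 0.0153]
tcp_rot: [-3.141, 0.001, 1.571]
contact_force: [-3.2, -0.1, 5.5]
finger_gap: 0.388
grip_force: 30.8
```

```bash
python3 -m handwheel '[{"dx":0,"dy":0,"dz":0,"wx":0,"wy":0,"wz":0,"gripper":0.1},{"dx":0,"dy":0,"dz":0,"wx":0,"wy":0,"wz":0,"gripper":-0.2},{"dx":0,"dy":0,"dz":0,"wx":0,"wy":0,"wz":0,"gripper":-1},{"dx":0,"dy":0,"dz":0,"wx":0,"wy":0,"wz":0,"gripper":-1},{"dx":0,"dy":0,"dz":0,"wx":0,"wy":0,"wz":0,"gripper":-1},{"dx":0,"dy":0,"dz":-2,"wx":0,"wy":0,"wz":0,"gripper":-1},{"dx":0,"dy":0,"dz":-4,"wx":0,"wy":0,"wz":0,"gripper":-1},{"dx":0,"dy":0,"dz":-4,"wx":0,"wy":0,"wz":0,"gripper":-1},{"dx":1,"dy":0,"dz":-1,"wx":0,"wy":0,"wz":0,"gripper":-1},{"dx":3,"dy":-0.3,"dz":0,"wx":0,"wy":0,"wz":0,"gripper":-1},{"dx":5.5,"dy":-0.3,"dz":0,"wx":0,"wy":0,"wz":0,"gripper":-1},{"dx":5.5,"dy":-0.3,"dz":0,"wx":0,"wy":0,"wz":0,"gripper":-1},{"dx":5.5,"dy":-0.3,"dz":0,"wx":0,"wy":0,"wz":0,"gripper":-1},{"dx":5.5,"dy":-0.3,"dz":0,"wx":0,"wy":0,"wz":0,"gripper":-1},{"dx":5.5,"dy":-0.3,"dz":0,"wx":0,"wy":0,"wz":0,"gripper":-1},{"dx":5.5,"dy":-0.3,"dz":0,"wx":0,"wy":0,"wz":0,"gripper":-1},{"dx":5.5,"dy":-0.3,"dz":0,"wx":0,"wy":0,"wz":0,"gripper":-1},{"dx":3.5,"dy":0,"dz":0,"wx":0,"wy":0,"wz":0,"gripper":-1},{"dx":1,"dy":0,"dz":0,"wx":0,"wy":0,"wz":0,"gripper":-1}]' 30
python3 -m handwheel '[{"dx":0,"dy":0,"dz":2.2,"wx":0,"wy":0,"wz":0,"gripper":-1},{"dx":0,"dy":0,"dz":2,"wx":0,"wy":0,"wz":0,"gripper":-1},{"dx":0,"dy":0,"dz":0,"wx":0,"wy":0,"wz":0,"gripper":-1},{"dx":0,"dy":0,"dz":0,"wx":0,"wy":0,"wz":0,"gripper":-1}]' 30
```

```text
time: 26.2
eef_pos: [0.5515, 0.2823, 0.1246]
tcp_rot: [-3.141, -0.001, 1.575]
contact_force: [-0.1, -0.7, -1.1]
finger_gap: 0.999
grip_force: 0.0
time: 26.7
eef_pos: [0.5533, 0.2782, 0.0822]
tcp_rot: [-3.141, 0.0, 1.569]
contact_force: [0.6, -0.2, -0.3]
finger_gap: 1.002
grip_force: 0.0
```

```bash
python3 -m handwheel '[{"dx":0,"dy":0,"dz":2.5,"wx":0,"wy":0,"wz":0,"gripper":-1},{"dx":0,"dy":0,"dz":2.5,"wx":0,"wy":0,"wz":0,"gripper":-1},{"dx":0,"dy":0,"dz":1.6,"wx":0,"wy":0,"wz":0,"gripper":-1},{"dx":0,"dy":0,"dz":0.6,"wx":0,"wy":0,"wz":0,"gripper":-1},{"dx":0,"dy":0,"dz":0,"wx":0,"wy":0,"wz":0,"gripper":-1},{"dx":0,"dy":0,"dz":0,"wx":0,"wy":0,"wz":0,"gripper":1},{"dx":0,"dy":0,"dz":0,"wx":0,"wy":0,"wz":0,"gripper":1},{"dx":0,"dy":0,"dz":0,"wx":0,"wy":0,"wz":0,"gripper":1},{"dx":0,"dy":0,"dz":0,"wx":0,"wy":0,"wz":0,"gripper":1},{"dx":0,"dy":0,"dz":0,"wx":0,"wy":0,"wz":0,"gripper":1},{"dx":0,"dy":0,"dz":0,"wx":0,"wy":0,"wz":0,"gripper":1},{"dx":0,"dy":0,"dz":0,"wx":0,"wy":0,"wz":0,"gripper":1}]' 30
```

```text
time: 28.2
eef_pos: [0.5533, 0.2792, 0.011]
tcp_rot: [3.141, -0.0, 1.571]
contact_force: [-0.2, -1.4, 5.0]
finger_gap: 0.389
grip_force: 30.2
```

```bash
python3 -m handwheel '[{"dx":0,"dy":0,"dz":-1,"wx":0,"wy":0,"wz":0,"gripper":1},{"dx":0,"dy":0,"dz":-3,"wx":0,"wy":0,"wz":0,"gripper":1},{"dx":0,"dy":0,"dz":-4,"wx":0,"wy":0,"wz":0,"gripper":1},{"dx":0,"dy":0,"dz":-3,"wx":0,"wy":0,"wz":0,"gripper":1},{"dx":-1,"dy":0,"dz":-1,"wx":0,"wy":0,"wz":0,"gripper":1},{"dx":-3,"dy":-0.3,"dz":0,"wx":0,"wy":0,"wz":0,"gripper":1},{"dx":-5.5,"dy":-0.7,"dz":0,"wx":0,"wy":0,"wz":0,"gripper":1},{"dx":-5.5,"dy":-0.7,"dz":0,"wx":0,"wy":0,"wz":0,"gripper":1},{"dx":-5.5,"dy":-0.7,"dz":0,"wx":0,"wy":0,"wz":0,"gripper":1},{"dx":-5.5,"dy":-0.7,"dz":0,"wx":0,"wy":0,"wz":0,"gripper":1},{"dx":-5.5,"dy":-0.7,"dz":0,"wx":0,"wy":0,"wz":0,"gripper":1},{"dx":-5.5,"dy":-0.7,"dz":0,"wx":0,"wy":0,"wz":0,"gripper":1},{"dx":-4,"dy":-0.6,"dz":0,"wx":0,"wy":0,"wz":0,"gripper":1},{"dx":-2,"dy":0,"dz":0,"wx":0,"wy":0,"wz":0,"gripper":1},{"dx":-0.2,"dy":0,"dz":2,"wx":0,"wy":0,"wz":0,"gripper":1},{"dx":0,"dy":0,"dz":3,"wx":0,"wy":0,"wz":0,"gripper":1},{"dx":0,"dy":0,"dz":3,"wx":0,"wy":0,"wz":0,"gripper":1},{"dx":0,"dy":0,"dz":2,"wx":0,"wy":0,"wz":0,"gripper":1},{"dx":0,"dy":0,"dz":1,"wx":0,"wy":0,"wz":0,"gripper":1},{"dx":0,"dy":0,"dz":0,"wx":0,"wy":0,"wz":0,"gripper":1}]' 30
```

```text
time: 30.7
eef_pos: [0.5017, -0.1528, 0.02]
tcp_rot: [-3.141, -0.0, 1.571]
contact_force: [-0.5, 1.3, -0.8]
finger_gap: 0.386
grip_force: 30.2
```

```bash
python3 -m handwheel '[{"dx":0,"dy":0,"dz":0.2,"wx":0,"wy":0,"wz":0,"gripper":1},{"dx":0,"dy":0,"dz":0.1,"wx":0,"wy":0,"wz":0,"gripper":1},{"dx":0,"dy":0,"dz":0.05,"wx":0,"wy":0,"wz":0,"gripper":1},{"dx":0,"dy":0,"dz":0.05,"wx":0,"wy":0,"wz":0,"gripper":1},{"dx":0,"dy":0,"dz":0,"wx":0,"wy":0,"wz":0,"gripper":1}]' 30
```

```text
time: 31.32
eef_pos: [0.502, -0.153, 0.0166]
tcp_rot: [3.141, 0.0, 1.571]
contact_force: [-0.5, 0.3, -2.6]
finger_gap: 0.387
grip_force: 30.2
```

```bash
python3 -m handwheel '[{"dx":0,"dy":0,"dz":0.05,"wx":0,"wy":0,"wz":0,"gripper":1},{"dx":0,"dy":0,"dz":0.05,"wx":0,"wy":0,"wz":0,"gripper":1},{"dx":0,"dy":0,"dz":0.04,"wx":0,"wy":0,"wz":0,"gripper":1},{"dx":0,"dy":0,"dz":0,"wx":0,"wy":0,"wz":0,"gripper":1}]' 30
```

```text
time: 31.82
eef_pos: [0.5021, -0.153, 0.016]
tcp_rot: [-3.142, 0.001, 1.571]
contact_force: [-2.4, 0.7, 8.1]
finger_gap: 0.389
grip_force: 31.2
```

```bash
python3 -m handwheel '[{"dx":0,"dy":0,"dz":0,"wx":0,"wy":0,"wz":0,"gripper":0.1},{"dx":0,"dy":0,"dz":0,"wx":0,"wy":0,"wz":0,"gripper":-0.2},{"dx":0,"dy":0,"dz":0,"wx":0,"wy":0,"wz":0,"gripper":-1},{"dx":0,"dy":0,"dz":0,"wx":0,"wy":0,"wz":0,"gripper":-1},{"dx":0,"dy":0,"dz":0,"wx":0,"wy":0,"wz":0,"gripper":-1},{"dx":0,"dy":0,"dz":-2,"wx":0,"wy":0,"wz":0,"gripper":-1},{"dx":0,"dy":0,"dz":-4,"wx":0,"wy":0,"wz":0,"gripper":-1},{"dx":0,"dy":0,"dz":-5,"wx":0,"wy":0,"wz":0,"gripper":-1},{"dx":0,"dy":0,"dz":-5,"wx":0,"wy":0,"wz":0,"gripper":-1},{"dx":-2,"dy":-0.5,"dz":-2,"wx":0,"wy":0,"wz":0,"gripper":-1},{"dx":-5,"dy":-1.5,"dz":0,"wx":0,"wy":0,"wz":0,"gripper":-1},{"dx":-5,"dy":-1.5,"dz":0,"wx":0,"wy":0,"wz":0,"gripper":-1},{"dx":-5,"dy":-1.5,"dz":0,"wx":0,"wy":0,"wz":0,"gripper":-1},{"dx":-5,"dy":-1.5,"dz":0,"wx":0,"wy":0,"wz":0,"gripper":-1},{"dx":-5,"dy":-1.5,"dz":0,"wx":0,"wy":0,"wz":0,"gripper":-1},{"dx":-5,"dy":-1.5,"dz":0,"wx":0,"wy":0,"wz":0,"gripper":-1},{"dx":-4,"dy":-1,"dz":0,"wx":0,"wy":0,"wz":0,"gripper":-1},{"dx":-2,"dy":0,"dz":0,"wx":0,"wy":0,"wz":0,"gripper":-1},{"dx":0,"dy":0,"dz":0,"wx":0,"wy":0,"wz":0,"gripper":-1},{"dx":0,"dy":0,"dz":0,"wx":0,"wy":0,"wz":0,"gripper":-1}]' 30
python3 - <<'E'
from h import *
p,d,m=snap('top','top3.png'); cv2.imwrite('pics/crop3.png',cv2.resize(p[150:310,100:450,::-1],None,fx=2.2,fy=2.2,interpolation=cv2.INTER_CUBIC))
vv,uu=np.mgrid[150:310,100:450]; w=world(m,d,np.c_[uu.ravel(),vv.ravel()])
mk=((w[:,2]>.053)&(w[:,2]<.085)).reshape(vv.shape).astype(np.uint8)
n,l,s,ce=cv2.connectedComponentsWithStats(mk)
for i in range(1,n):
    if s[i,4]>20: q=w[(l==i).ravel()]; print((ce[i]+[100,150]).round(),s[i,4],np.median(q,0).round(4),q[:,2].max().round(3))
E
```

```text
time: 34.33
eef_pos: [0.3976, -0.5314, 0.1958]
tcp_rot: [3.141, -0.001, 1.572]
contact_force: [0.3, -0.4, 0.3]
finger_gap: 0.996
grip_force: 0.0
[369. 190.] 110 [ 0.5747 -0.1885  0.0611] 0.067
[175. 201.] 70 [0.5636 0.1781 0.0589] 0.063
[410. 208.] 128 [ 0.5377 -0.2634  0.0606] 0.067
[351. 229.] 123 [ 0.5014 -0.1515  0.0613] 0.067
[282. 242.] 64 [ 0.4802 -0.0218  0.0571] 0.061
[393. 248.] 133 [ 0.4639 -0.226   0.0601] 0.067
[176. 252.] 73 [0.4671 0.1742 0.0594] 0.064
```

View pics/crop3.png

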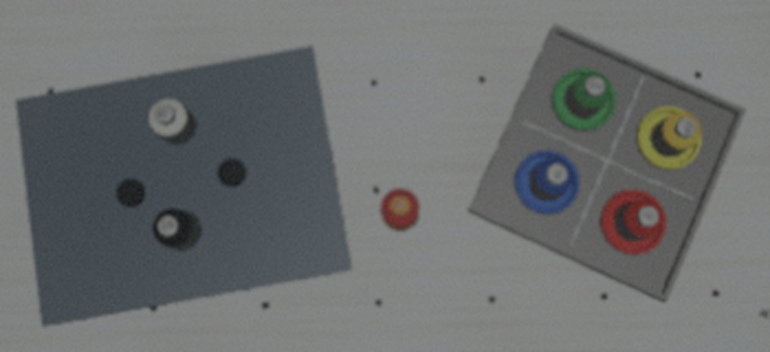

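All four objectives stand upright in the cups of their own colour, within about 3 mm of centre and with tops near 65 mm. Black (crop 168,225), white (165,115) and the look-alike (400,207) have not moved. I'll hand in.

```bash
python3 -c "
from cell import hand_in
print(hand_in())"
```

```text
the job is handed in; nothing more can be done
None
```

The job is handed in: the last top-camera check showed the red, yellow, green and blue objectives standing released in their own cups within about 3 mm of centre, and black, white and the red look-alike unmoved; the hand-in call gave no verdict.

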